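# Sweep the offcuts into the bench scrap box

## Task

Clear the three wood offcuts off the bench: push the sliding lid of the scrap box at the far table edge wide open by its dark batten, sweep all three offcuts along the table top and over the edge into the box, then push the lid fully shut again. Push and sweep with the fingers only - do not pick the offcuts up - and leave the eraser, wax tin, tint bottle and masking tape where they are.

Things in the scene. Friction and masses are not known exactly. Their poses are not given: they have to be found in the camera images.
- scrap_box: grey sheet-metal scrap box on fixed legs against the far table edge, at a different place along it (y) each time, never turned. Origin: level with the table top (z = 0), on its near face (the table top ends 2 mm nearer), half way along the mouth; x away from the robot, y along the edge to the robot's left. Floor 115 mm down; a backboard at x = 128 mm rises 29 mm; two rails run on to y = -305 mm and carry the open lid.
- mouth (a point): centre of the box's mouth, level with the table top, 65 mm in x from the box's origin. The mouth is 106 mm wide in x and 194 mm long in y. The near rail, 12 mm wide between table edge and mouth, lies 1.5 mm below the table top, so a block slides over it and drops in. Shut, the lid covers it all.
- lid (a joint): pale plywood lid, 122 x 194 mm, 7 mm thick, its top 5 mm below the table top, sliding in the rails along the table edge; 0 m = fully shut, grows as it opens to the robot's right (-y), stop at 0.19 m = fully open. Starts shut or up to 40 mm open, stays where it is left, takes about 3 to 5 N to push.
- batten (a point): centre of the top of the dark wooden batten on the lid: 70 mm long in x, 14 mm thick in y, top 29 mm above the table top, sides straight down to the lid; moves with the lid. Lid shut: it stands 55 mm left (+y) of the middle of the mouth. Push its left side to open, its right side to shut.
- offcut_1: pale wood offcut, a plain block 34 x 72 x 22 high mm; origin at the centre of its underside, x along the 34 mm side, y along the 72 mm side, z up; starts flat on the table between the robot and the mouth of the scrap box, turned up to 50 degrees either way
- offcut_2: pale wood offcut, a plain block 45 x 52 x 18 high mm; origin at the centre of its underside, x along the 45 mm side, y along the 52 mm side, z up; starts flat on the table between the robot and the mouth of the scrap box, turned up to 50 degrees either way
- offcut_4: pale wood offcut, a plain block 30 x 45 x 30 high mm; origin at the centre of its underside, x along the 30 mm side, y along the 45 mm side, z up; starts flat on the table between the robot and the mouth of the scrap box, turned up to 50 degrees either way
- eraser: blue and white eraser 19 x 42 x 13 mm lying flat, loose; origin under its centre, long side along y; stays
- wax_tin: round brown wax tin, 61 mm across, 26 mm high, loose; origin under its centre; stays
- tint_bottle: small yellow bottle with a pale cap, 24 mm across, 49 mm high, standing loose near the table edge to the right of the offcuts; origin under its centre; stays upright
- masking_tape: roll of masking tape lying flat, 96 mm across, 25 mm high, loose; origin under its centre; stays

How it is judged:
By the outcome, as a careful person would: the job done as asked, in the order asked, and still so for the second after the job is handed in, with the robot touching nothing.
It also fails if it takes over 72 s, if anything falls off the work surface, if the arm or the gripper's body presses on something with over 40 N, if the wrist force passes 120 N, or if a joint passes its speed limit or range.

## Robot

A 6-joint arm with a two-finger parallel gripper is mounted at the origin on the work surface; the furniture and walls round the work are solid. World frame = base frame: x ahead of the robot, y to its left, z up, the work surface at z = 0. Lengths are in m, angles in rad, forces in N, time in s.
With the tool pointing down it reaches from about 0.325 to 0.85 m from the base axis. Payload 4.4 kg.
Tool frame: the origin (TCP) lies at the very end of the fingers, on their centre line; the grasp point (between the pads) lies 19 mm behind it; x points along the fingers, z is the direction in which the jaws open and shut, and the axes are right-handed (so a half turn about x gives the same grasp; the last joint's range is limited). The gripper opens to 94 mm and grips with 3 to 60 N. Pads are 16 mm wide; open, the fingers measure 119 mm over their backs; the gripper's body (75 mm by 177 mm) begins 78 mm behind the grasp point.
Start: joints at [-0.15, 0.207, 1.542, -0, 1.393, -0.15], TCP at [0.575, -0, 0.205] pointing down, gripper open.
Joint ranges: [-2.73, 2.73], [-0.86, 2.22], [0.23, 2.46], [-1.11, 4.25], [0.08, 2.63], [-2.82, 2.82]. Speed limits (rad/s): [2.79, 2.79, 3.14, 3.14, 3.14, 3.14].

## Interface

Orientations are given as a 3x3 rotation matrix whose columns are the frame's x, y, z axes.
In Python, from workcell import arm, snapshot, get_calibration gives the robot as it stands. The module is installed in compiled form; this text tells all that it offers.
- The arm moves only by the tool move_arm, never from a script. Its arguments are lists of equal length, an entry for each row: "fingers": the closure in counts, from 0 (fully open) to 255 (shut); "translation": the shift along the tool's x, y, z in mm, a list of three; "dr": the turn, a rotation vector about the tool's x, y, z in rad, a list of three. A call has 1 to 20 rows; each row is the pose to reach, as a shift and turn from the pose commanded when the call began, along the tool's axes at that moment; what a row does not reach only later rows make up. A row lasts 1/8 s, in which the tool goes at most 62.5 mm and 10.7 degrees, less where a joint would pass 70% of its speed; a pose out of reach is approached as far as the arm can. A call with a gripper value outside its range is refused whole. The fingers move at their own pace and stop on an object; "squeeze" is the grip in N (left out, the last holds). Time passes only in rows, so rows that repeat a pose let the fingers close. It gives the time, the measured TCP pose, the force and the opening at its end, in the units of the state.
- arm.observe(): the state, without advancing time (a new reading comes with each control period).
- snapshot(name): name is "scene" or "side" or "wrist"; returns the picture (480x640x3 uint8, red, green, blue); there is no depth.
- get_calibration(name): a dict with "fx", "fy", "cx", "cy" (pixels), "R" (3x3) and "t" (3): a world point X has camera coordinates R X + t; the wrist camera has in their place "mount" (4x4, takes a point from camera to tool coordinates, whose origin is the TCP and whose axes are the tool frame's). Camera axes: x right, y down, z forward; pixel columns grow to the right and rows downward; lengths in m; the calibration is good to about 2 mm. A picture is of the moment at which its call begins: read the wrist's pose just before it. get_calibration takes no time and is no camera call.
- arm.close_job(): hands the job in, once; it reports no verdict.
The state is a dict: "time": time; "q": joint angles; "joint_vel": joint speeds; "tau": joint torques, N m; "ee_pos": TCP position; "eef_rot": TCP orientation; "ft_force": force on the tool from outside, world axes, zero at the start; "torque": the same for the moment, N m; "grip_width": opening from 0.0 (shut) to 1.0 (fully open).
Only numpy, scipy, OpenCV 4.12 (cv2) and the standard library are available. Lean on these libraries where they do the work, as an engineer would, in place of code of your own. Each camera call takes 0.05 s, during which the arm holds its last target.

## Working session

There is one attempt and no reset: what is moved stays moved. The work goes in short steps, Python scripts to look and compute and a tool call to move; the robot and the scene stay as the last step left them, time stands still between calls to the robot, and variables do not carry over. Pictures are saved under pics/ and viewed, and the job is handed in when it is done.

Besides the shell and the picture viewer there is one more tool, called after "Call:" as a command line: name --argument value ..., lists and objects as JSON in quotes. move_arm: Moves the arm, as the interface text tells. Its arguments: {"type":"object","properties":{"fingers":{"type":"array"},"translation":{"type":"array"},"dr":{"type":"array"},"squeeze":{"type":"number"}},"required":["fingers","translation","dr"]}

```bash
mkdir -p pics; ls
python3 - <<'E'
from workcell import arm, snapshot, get_calibration
import cv2,numpy as np
s=arm.observe()
for k,v in s.items(): print(k,np.round(v,3).tolist())
for n in ["scene","side","wrist"]:
    im=snapshot(n); cv2.imwrite(f"pics/{n}0.png",im[:,:,::-1])
    c=get_calibration(n); print(n,{k:np.round(v,3).tolist() for k,v in c.items()})
E
```

```text
pics
time 0.0
q [-0.15, 0.207, 1.543, 0.0, 1.394, -0.151]
joint_vel [0.002, 0.0, 0.001, 0.0, 0.001, 0.001]
tau [-0.0, -37.088, -28.142, 0.07, 0.036, -0.0]
ee_pos [0.574, 0.0, 0.204]
eef_rot [[-0.002, -0.0, 1.0], [0.0, 1.0, 0.0], [-1.0, 0.0, -0.002]]
ft_force [-0.141, 0.119, 0.415]
torque [-0.012, -0.04, 0.0]
grip_width 1.002
scene {'fx': 621.419, 'fy': 621.419, 'cx': 337.608, 'cy': 237.673, 'R': [[0.652, -0.758, -0.015], [-0.378, -0.307, -0.873], [0.658, 0.575, -0.487]], 't': [-0.339, 0.252, 0.636]}
side {'fx': 476.192, 'fy': 476.192, 'cx': 319.253, 'cy': 241.104, 'R': [[-0.86, -0.51, 0.01], [-0.332, 0.546, -0.769], [0.387, -0.665, -0.639]], 't': [0.444, 0.19, 0.769]}
wrist {'fx': 366.921, 'fy': 366.921, 'cx': 319.928, 'cy': 242.815, 'mount': [[-0.001, -0.23, 0.973, -0.18], [-0.0, -0.973, -0.23, 0.066], [1.0, -0.0, 0.001, -0.001], [0.0, 0.0, 0.0, 1.0]]}
```

View pics/scene0.png

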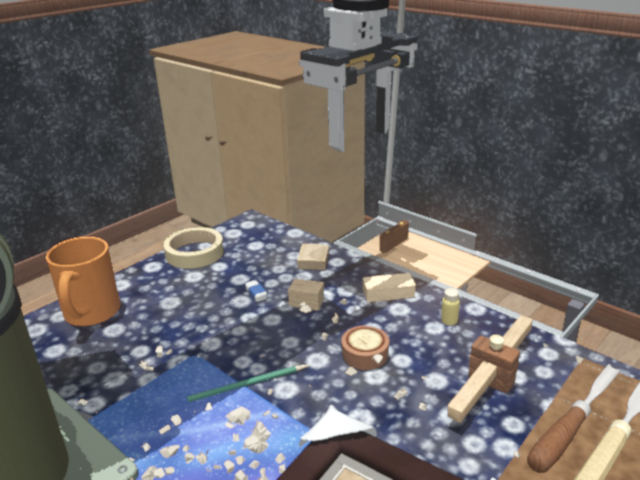

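View pics/side0.png

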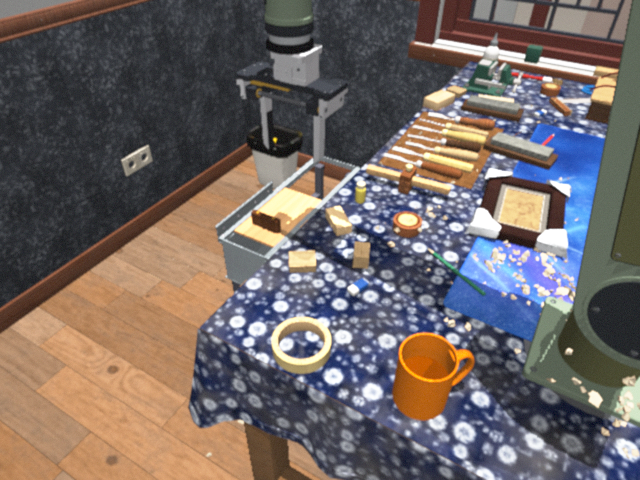

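View pics/wrist0.png

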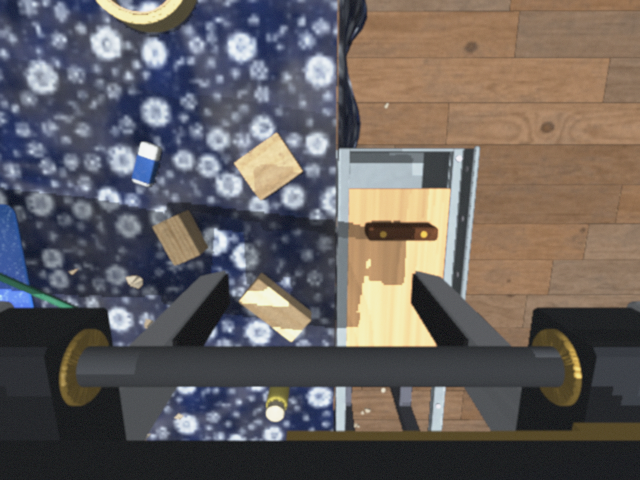

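```bash
cat > h.py <<'E'
import numpy as np,cv2
from workcell import arm,snapshot,get_calibration
def pix2w(name,uv,z,state=None):
    c=get_calibration(name); uv=np.atleast_2d(uv).astype(float)
    d=np.c_[(uv[:,0]-c['cx'])/c['fx'],(uv[:,1]-c['cy'])/c['fy'],np.ones(len(uv))]
    if 'mount' in c:
        s=state or arm.observe(); M=np.array(c['mount']); R=np.array(s['eef_rot'])@M[:3,:3]; o=np.array(s['ee_pos'])+np.array(s['eef_rot'])@M[:3,3]
        d=d@R.T
    else:
        R=np.array(c['R']); o=-R.T@np.array(c['t']); d=d@R
    k=(z-o[2])/d[:,2]
    return o+d*k[:,None]
E
python3 - <<'E'
import cv2
im=cv2.imread('pics/wrist0.png'); c=im[120:420,120:500]
cv2.imwrite('pics/w0z.png',cv2.resize(c,None,fx=2.1,fy=2,interpolation=cv2.INTER_CUBIC)[:600,:798])
im=cv2.imread('pics/scene0.png'); c=im[190:390,230:530]
cv2.imwrite('pics/s0z.png',cv2.resize(c,None,fx=2.6,fy=2.6,interpolation=cv2.INTER_CUBIC))
E
```

```text
(no output)
```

View pics/w0z.png

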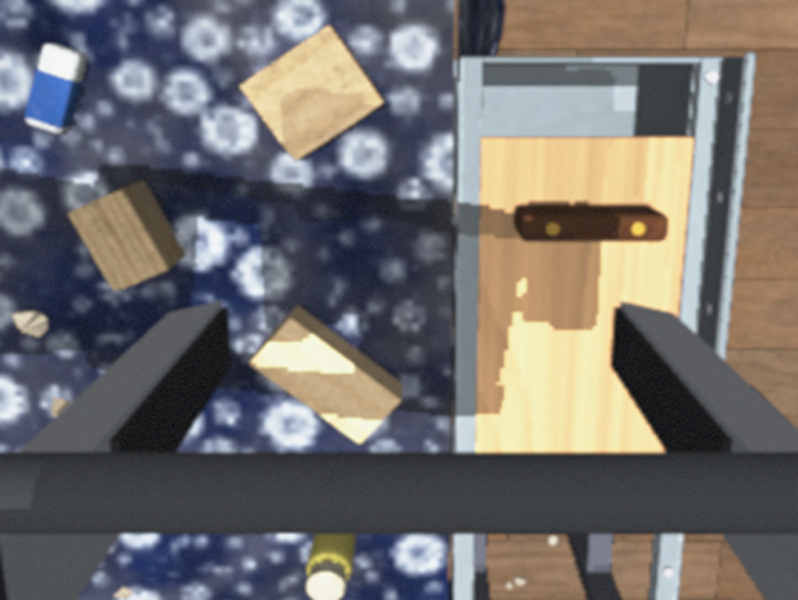

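View pics/s0z.png

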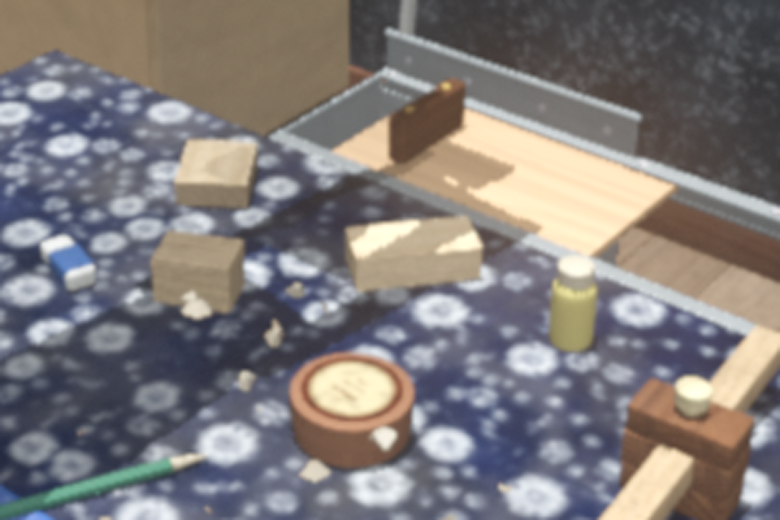

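Run:
```python
from h import *
def W(p): return [(120+u/2.1,120+v/2) for u,v in p]
def S(p): return [(230+u/2.6,190+v/2.6) for u,v in p]
sets={'o2':([(329,26),(384,101),(298,160),(240,88)],.018),
'o4':([(69,212),(132,186),(165,268),(118,291)],.03),
'o1':([(250,360),(292,322),(401,403),(360,444)],.022),
'eraser':([(46,43),(86,52),(64,132),(26,122)],.013),
'batten':([(516,206),(665,206),(665,240),(516,240)],.029),
'lid left edge':([(480,137),(694,137)],-.005),
'box':([(462,60),(755,55),(457,600)],0),'rail':([(482,66),(692,66)],0),
'backboard':([(755,55),(735,70)],.029),'tableedge':([(455,100),(455,350),(452,590)],0),
'cap':([(327,585)],.049)}
for k,(p,z) in sets.items():
    w=pix2w('wrist',W(p),z); print(k,np.round(w[:,:2]*1e3).astype(int).tolist(),'c',np.round(w.mean(0)[:2]*1e3,1),'len',np.round(np.linalg.norm(np.diff(w,axis=0),axis=1)*1e3))
print('scene')
sets={'o2':([(187,140),(257,141),(250,183),(177,178)],.018),
'o4':([(165,231),(244,237),(240,282),(152,272)],.03),
'o1':([(347,227),(469,216),(482,248),(354,261)],.022),
'batten':([(390,111),(455,81),(466,88),(398,119)],.029),
'tin':([(289,393),(414,393),(352,355),(352,435)],.026),
'cap':([(576,265)],.049),'bottle base':([(572,343)],0),
'box':([(274,133),(380,70)],0),'table edge':([(274,133),(740,325)],0)}
for k,(p,z) in sets.items():
    w=pix2w('scene',S(p),z); print(k,np.round(w[:,:2]*1e3).astype(int).tolist(),'c',np.round(w.mean(0)[:2]*1e3,1),'len',np.round(np.linalg.norm(np.diff(w,axis=0),axis=1)*1e3))
print('side tape',pix2w('side',[(302,340)],.025))
```

```text
o2 [[532, 88], [557, 52], [516, 23], [490, 59]] c [523.7  55.5] len [43. 50. 44.]
o4 [[410, -1], [440, 12], [452, -29], [429, -41]] c [432.8 -14.7] len [33. 43. 26.]
o1 [[488, -81], [510, -60], [564, -106], [543, -130]] c [526.4 -94.4] len [30. 70. 32.]
eraser [[400, 80], [418, 76], [404, 37], [386, 42]] c [401.9  58.6] len [19. 41. 18.]
batten [[619, 2], [688, 2], [689, -15], [619, -15]] c [653.8  -6.4] len [70. 17. 70.]
lid left edge [[604, 33], [711, 33]] c [657.4  32.8] len [107.]
box [[594, 72], [735, 75], [595, -246]] c [641.4 -33. ] len [141. 350.]
rail [[604, 69], [705, 69]] c [654.5  69.1] len [102.]
backboard [[723, 74], [715, 67]] c [719.   70.4] len [11.]
tableedge [[591, 52], [592, -84], [592, -239]] c [591.7 -90.3] len [137. 154.]
cap [[527, -197]] c [ 527.  -196.8] len []
scene
o2 [[529, 85], [556, 49], [515, 19], [491, 57]] c [523.   52.6] len [44. 51. 45.]
o4 [[431, 8], [455, -31], [421, -58], [397, -15]] c [426.  -23.9] len [45. 44. 49.]
o1 [[509, -61], [563, -108], [540, -133], [484, -86]] c [524.  -96.8] len [72. 34. 73.]
batten [[624, -4], [684, -12], [681, -23], [619, -14]] c [652.1 -13.3] len [60. 12. 62.]
tin [[370, -136], [408, -183], [413, -141], [365, -179]] c [ 388.9 -159.7] len [61. 42. 62.]
cap [[523, -202]] c [ 523.1 -201.7] len []
bottle base [[523, -204]] c [ 522.7 -203.7] len []
box [[595, 69], [711, 70]] c [652.7  69.5] len [116.]
table edge [[595, 69], [594, -265]] c [594.4 -98. ] len [334.]
side tape [[0.41315297 0.2279549  0.025     ]]
```

Call:
move_arm --fingers '[255,255,255,255,255,255,255,255]' --translation '[[30,15,30],[70,30,60],[100,30,80],[120,30,80],[140,30,80],[165,30,80],[195,30,80],[195,30,80]]' --dr '[[0,0,0],[0,0,0],[0,0,0],[0,0,0],[0,0,0],[0,0,0],[0,0,0],[0,0,0]]'

```text
time: 1.15
ee_pos: [0.6517, 0.03, 0.0079]
eef_rot: [[-0.006, 0.0, 1.0], [0.001, 1.0, -0.0], [-1.0, 0.001, -0.006]]
ft_force: [-0.4, -0.6, 0.7]
grip_width: 0.182
```

Run:
```python
from h import *
cv2.imwrite('pics/wrist1.png',snapshot('wrist')[:,:,::-1])
```

```text
(no output)
```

View pics/wrist1.png

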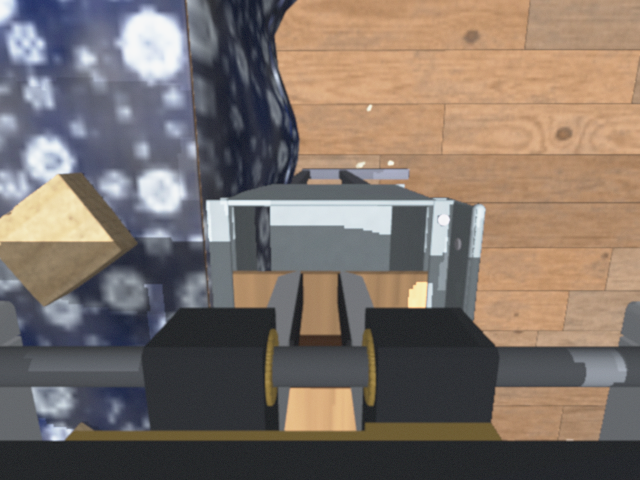

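The fingers stand in the box mouth's column, between the left wall (row ~200) and the batten, above the lid (its edge at row ~272), and clear of the offcuts. Now I'll push the lid open.

Call:
move_arm --fingers '[255,255,255,255,255,255,255,255,255,255,255,255,255,255]' --translation '[[0,-10,2],[0,-18,2],[0,-30,2],[0,-43,2],[0,-56,2],[0,-70,2],[0,-84,2],[0,-98,2],[0,-112,2],[0,-126,2],[0,-140,2],[0,-154,2],[0,-166,2],[0,-172,2]]' --dr '[[0,0,0],[0,0,0],[0,0,0],[0,0,0],[0,0,0],[0,0,0],[0,0,0],[0,0,0],[0,0,0],[0,0,0],[0,0,0],[0,0,0],[0,0,0],[0,0,0]]'

```text
time: 2.95
ee_pos: [0.6568, -0.143, 0.0103]
eef_rot: [[-0.0, 0.001, 1.0], [-0.0, 1.0, -0.001], [-1.0, -0.0, -0.0]]
ft_force: [1.9, 3.1, 1.4]
grip_width: 0.002
```

Call:
move_arm --fingers '[255,255,255,255]' --translation '[[0,-3,0],[0,-5,0],[0,-7,0],[0,-7,0]]' --dr '[[0,0,0],[0,0,0],[0,0,0],[0,0,0]]'

```text
time: 3.45
ee_pos: [0.6567, -0.1442, 0.0103]
eef_rot: [[-0.001, -0.001, 1.0], [0.007, 1.0, 0.001], [-1.0, 0.007, -0.001]]
ft_force: [1.6, 11.7, 4.3]
grip_width: 0.005
```

Run:
```python
from h import *
cv2.imwrite('pics/scene2.png',snapshot('scene')[:,:,::-1])
```

```text
(no output)
```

View pics/scene2.png

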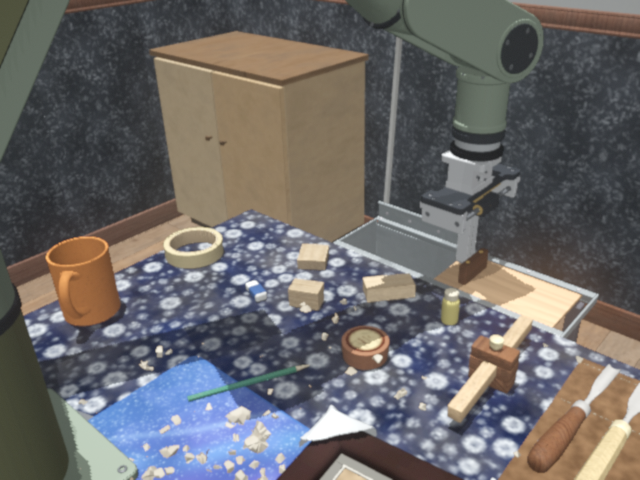

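Call:
move_arm --fingers '[255,255,220,180,146,146,146,146,146,146,146]' --translation '[[-35,8,0],[-75,10,-20],[-75,15,-60],[-75,22,-110],[-75,28,-160],[-75,32,-177],[-75,32,-177],[-75,32,-177],[-40,32,-177],[2,32,-177],[2,32,-177]]' --dr '[[0,0,0],[0.15,0,0],[0.33,0,0],[0.5,0,0],[0.68,0,0],[0.86,0,0],[1.02,0,0],[1.134,0,0],[1.134,0,0],[1.134,0,0],[1.134,0,0]]'

```text
time: 4.88
ee_pos: [0.4755, -0.1158, 0.0052]
eef_rot: [[-0.009, 0.906, 0.424], [0.003, 0.424, -0.906], [-1.0, -0.007, -0.006]]
ft_force: [0.1, 0.5, -0.6]
grip_width: 0.428
```

Run:
```python
from h import *
cv2.imwrite('pics/scene3.png',snapshot('scene')[:,:,::-1])
cv2.imwrite('pics/side3.png',snapshot('side')[:,:,::-1])
```

```text
(no output)
```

View pics/scene3.png

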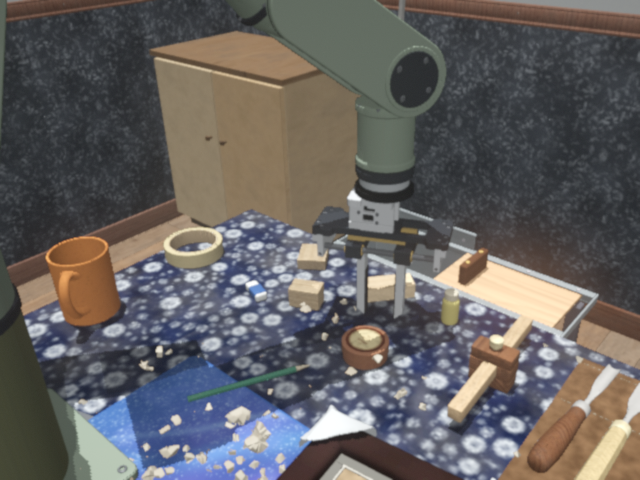

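View pics/side3.png

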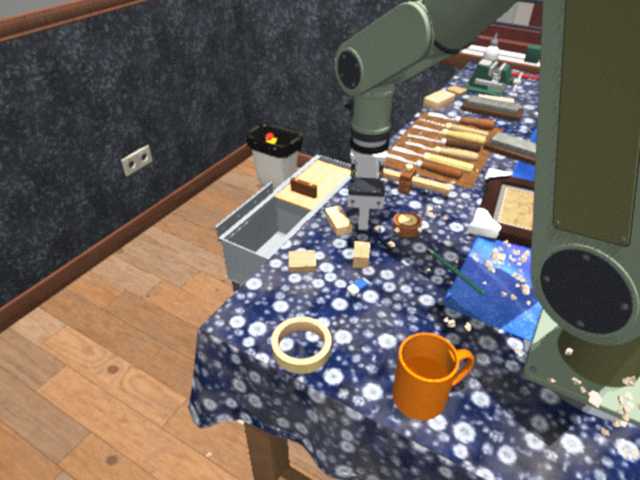

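The rake stands behind offcut_1 (around (388,288) in the scene view). The lid is fully open, with the batten at (473,265) and all other things in place. I'll push about half way, then look.

Call:
move_arm --fingers '[146,146,146,146,146,146,146]' --translation '[[-2,12,0],[-2,24,0],[-2,36,0],[-2,48,0],[-2,60,0],[-2,72,0],[-2,84,0]]' --dr '[[0,0,0],[0,0,0],[0,0,0],[0,0,0],[0,0,0],[0,0,0],[0,0,0]]'

```text
time: 5.85
ee_pos: [0.5568, -0.0811, 0.0103]
eef_rot: [[-0.0, 0.906, 0.423], [0.0, 0.423, -0.906], [-1.0, -0.0, -0.0]]
ft_force: [-0.0, -0.2, -0.8]
grip_width: 0.426
```

Run:
```python
from h import *
cv2.imwrite('pics/scene4.png',snapshot('scene')[:,:,::-1])
cv2.imwrite('pics/wrist4.png',snapshot('wrist')[:,:,::-1])
```

```text
(no output)
```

View pics/scene4.png

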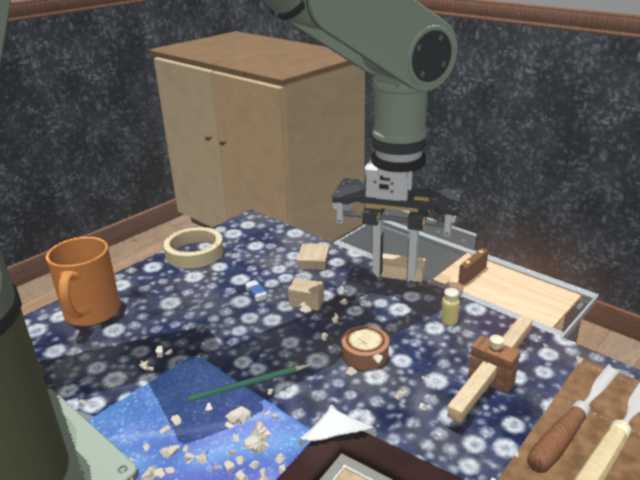

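View pics/wrist4.png

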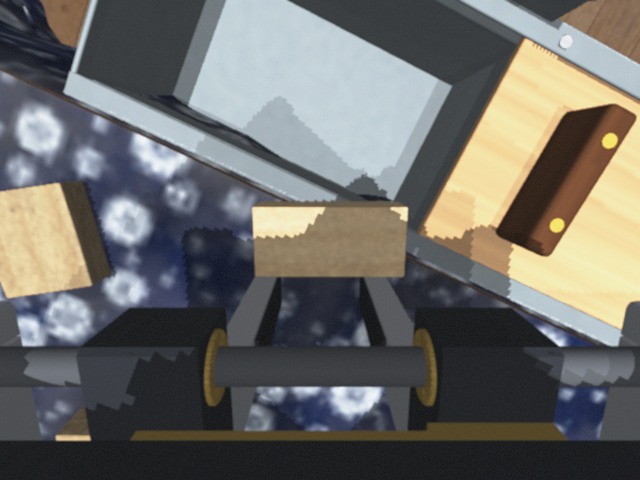

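The wrist view shows offcut_1 flush on the rake at (255–405, 210–275). The mouth lies ahead and its right end is just to the right. Straight on takes it into the opening.

Call:
move_arm --fingers '[146,146,146,146,146,146,146,146]' --translation '[[0,11,2],[0,22,0],[0,33,-3],[0,44,-6],[0,55,-6],[0,66,-6],[0,77,-6],[0,77,-6]]' --dr '[[0,0,0],[0,0,0],[0,0,0],[0,0,0],[0,0,0],[0,0,0],[0,0,0],[0,0,0]]'

```text
time: 6.95
ee_pos: [0.6243, -0.0432, 0.0106]
eef_rot: [[0.001, 0.906, 0.424], [-0.0, 0.424, -0.906], [-1.0, 0.001, 0.0]]
ft_force: [0.7, 0.1, 0.0]
grip_width: 0.43
```

Run:
```python
from h import *
cv2.imwrite('pics/scene5.png',snapshot('scene')[:,:,::-1])
cv2.imwrite('pics/wrist5.png',snapshot('wrist')[:,:,::-1])
```

```text
(no output)
```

View pics/scene5.png

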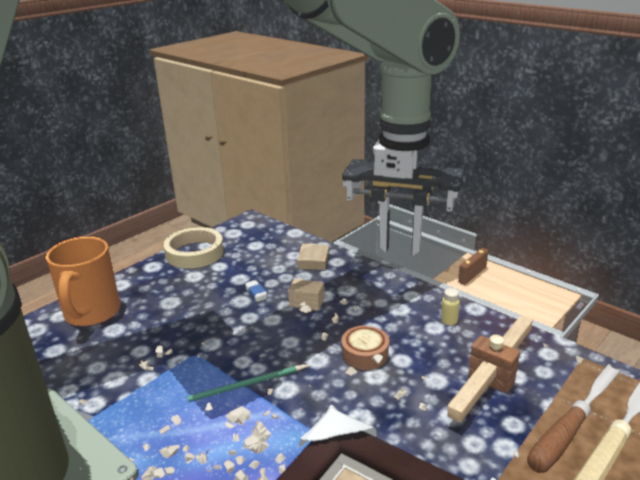

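View pics/wrist5.png

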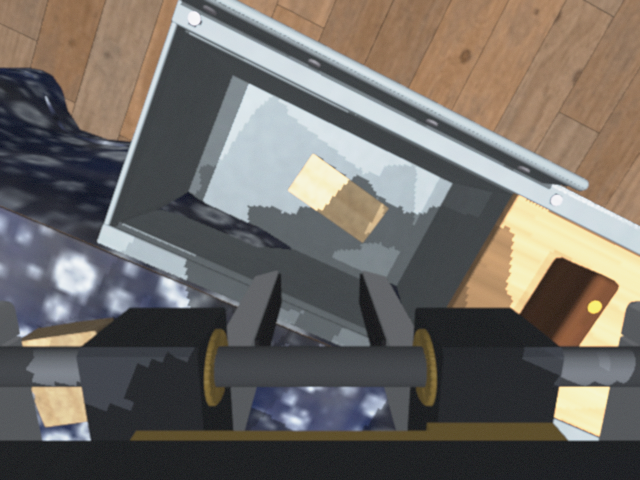

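Offcut_1 lies on the box floor at wrist pixel (335,198), and the rest is untouched. Next is offcut_2: a rake from behind it, pushing at -30°.

Call:
move_arm --fingers '[146,160,190,190,190,190,190,190,190]' --translation '[[-50,-5,0],[-60,-25,-45],[-60,-50,-95],[-60,-70,-145],[-60,-79,-173],[-60,-79,-173],[-30,-79,-173],[0,-79,-173],[0,-79,-173]]' --dr '[[0.1,0,0],[0.28,0,0],[0.45,0,0],[0.62,0,0],[0.8,0,0],[0.96,0,0],[0.96,0,0],[0.96,0,0],[0.96,0,0]]'

```text
time: 8.18
ee_pos: [0.4755, 0.0797, 0.0084]
eef_rot: [[-0.006, 0.866, -0.5], [0.0, -0.5, -0.866], [-1.0, -0.005, 0.003]]
ft_force: [-0.3, -0.1, -0.3]
grip_width: 0.253
```

Run:
```python
from h import *
print(np.round(arm.observe()['q'],2))
cv2.imwrite('pics/wrist6.png',snapshot('wrist')[:,:,::-1])
```

```text
[-0.01  0.28  1.91 -0.    0.95  2.08]
```

View pics/wrist6.png

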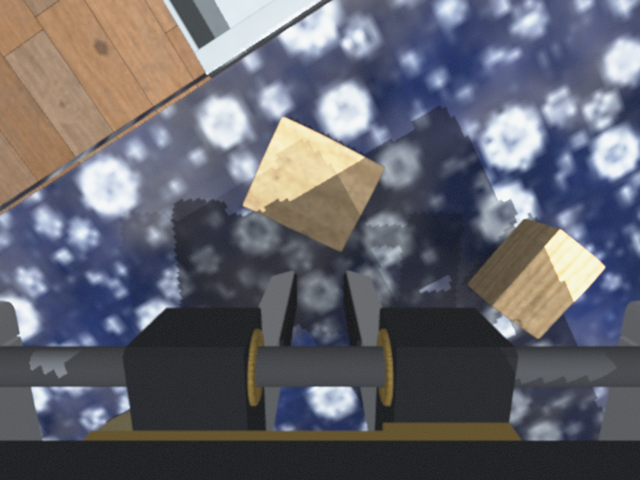

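Offcut_2 sits centred ahead of the rake at (315,185), and offcut_4 is off to the right at (540,280), clear of the path. Now I'll push.

Call:
move_arm --fingers '[190,190,190,190,190,190,190,190]' --translation '[[0,12,0],[0,24,0],[0,36,0],[0,48,0],[0,60,0],[0,72,0],[0,84,0],[0,94,0]]' --dr '[[0,0,0],[0,0,0],[0,0,0],[0,0,0],[0,0,0],[0,0,0],[0,0,0],[0,0,0]]'

```text
time: 9.22
ee_pos: [0.5607, 0.0325, 0.0104]
eef_rot: [[-0.0, 0.866, -0.5], [-0.0, -0.5, -0.866], [-1.0, 0.0, 0.0]]
ft_force: [0.0, -0.0, 0.2]
grip_width: 0.255
```

Run:
```python
from h import *
cv2.imwrite('pics/wrist7.png',snapshot('wrist')[:,:,::-1])
```

```text
(no output)
```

View pics/wrist7.png

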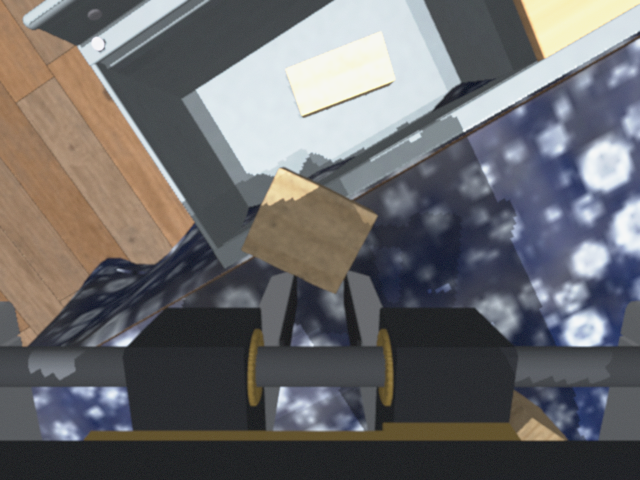

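Offcut_2 rides on the fingers and is already overhanging the mouth at (310,225); straight on goes into the opening.

Call:
move_arm --fingers '[190,190,190,190,190,190,190,190]' --translation '[[0,10,1],[0,21,2],[0,32,3],[0,43,4],[0,54,4],[0,65,4],[0,76,4],[0,76,4]]' --dr '[[0,0,0],[0,0,0],[0,0,0],[0,0,0],[0,0,0],[0,0,0],[0,0,0],[0,0,0]]'

```text
time: 10.28
ee_pos: [0.6248, -0.0091, 0.0106]
eef_rot: [[0.001, 0.866, -0.5], [-0.0, -0.5, -0.866], [-1.0, 0.001, -0.0]]
ft_force: [0.3, 0.7, -0.4]
grip_width: 0.256
```

Run:
```python
from h import *
cv2.imwrite('pics/wrist8.png',snapshot('wrist')[:,:,::-1])
cv2.imwrite('pics/scene8.png',snapshot('scene')[:,:,::-1])
```

```text
(no output)
```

View pics/wrist8.png

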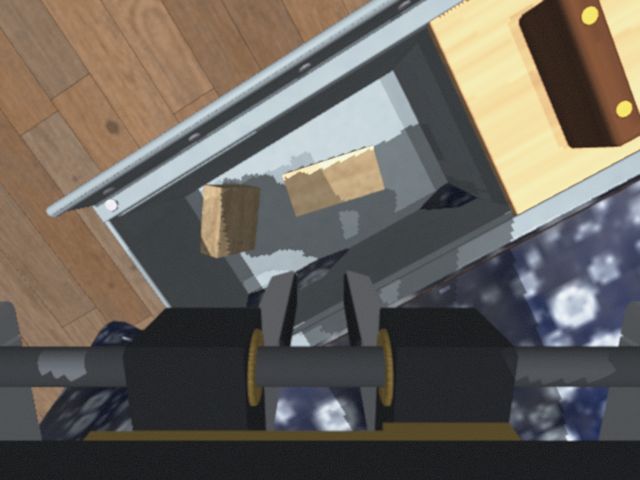

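View pics/scene8.png

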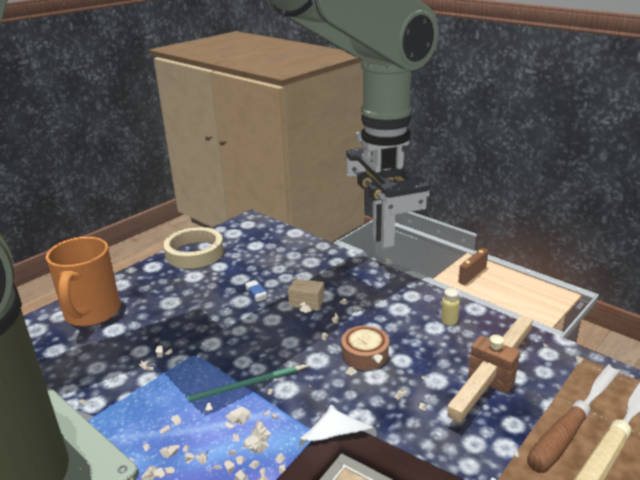

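Offcuts 1 and 2 are both in the box, at wrist pixels (333,180) and (230,218). Now I'll go above the start for offcut_4 and look before descending.

Call:
move_arm --fingers '[190,190,190,190,190,190,190]' --translation '[[-50,-5,0],[-60,-45,28],[-60,-90,58],[-60,-135,88],[-60,-180,118],[-60,-195,129],[-60,-195,129]]' --dr '[[-0.05,0,0],[-0.2,0,0],[-0.35,0,0],[-0.5,0,0],[-0.663,0,0],[-0.663,0,0],[-0.663,0,0]]'

```text
time: 11.25
ee_pos: [0.389, -0.0224, 0.0703]
eef_rot: [[-0.0, 0.99, 0.139], [0.0, 0.139, -0.99], [-1.0, -0.0, -0.0]]
ft_force: [-0.4, 0.8, -0.1]
grip_width: 0.253
```

Run:
```python
from h import *
s=arm.observe(); print(s['ee_pos'],np.round(s['q'],2)); im=snapshot('wrist')
np.save('s9.npy',np.r_[s['ee_pos'],np.ravel(s['eef_rot'])])
cv2.imwrite('pics/wrist9.png',im[:,:,::-1])
```

```text
[ 0.38896687 -0.02244625  0.0703009 ] [-0.28 -0.02  2.1   0.    1.06  1.15]
```

View pics/wrist9.png

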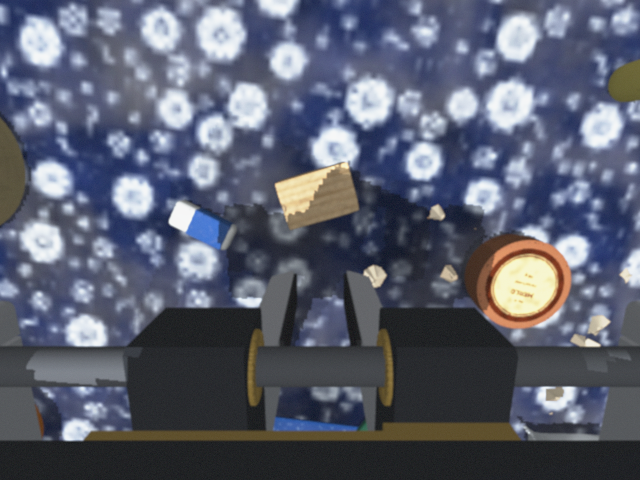

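Offcut_4 is centred ahead of the fingers at (317,195); the eraser (205,225) and tin (520,282) are clear of the lane. I'll go down and sweep.

Call:
move_arm --fingers '[190,190,190,190,190,190,190,190,190,190,190,190,190,190,190]' --translation '[[35,0,0],[60,0,0],[60,5,0],[60,16,0],[60,28,0],[60,40,0],[60,54,0],[60,68,0],[60,82,0],[60,96,0],[60,110,0],[60,124,0],[60,138,0],[60,150,0],[60,160,0]]' --dr '[[0,0,0],[0,0,0],[0,0,0],[0,0,0],[0,0,0],[0,0,0],[0,0,0],[0,0,0],[0,0,0],[0,0,0],[0,0,0],[0,0,0],[0,0,0],[0,0,0],[0,0,0]]'

```text
time: 13.18
ee_pos: [0.5497, -0.0004, 0.0104]
eef_rot: [[-0.0, 0.99, 0.139], [-0.0, 0.139, -0.99], [-1.0, -0.0, 0.0]]
ft_force: [-0.2, 0.4, 0.1]
grip_width: 0.253
```

Run:
```python
from h import *
cv2.imwrite('pics/wrist10.png',snapshot('wrist')[:,:,::-1])
```

```text
(no output)
```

View pics/wrist10.png

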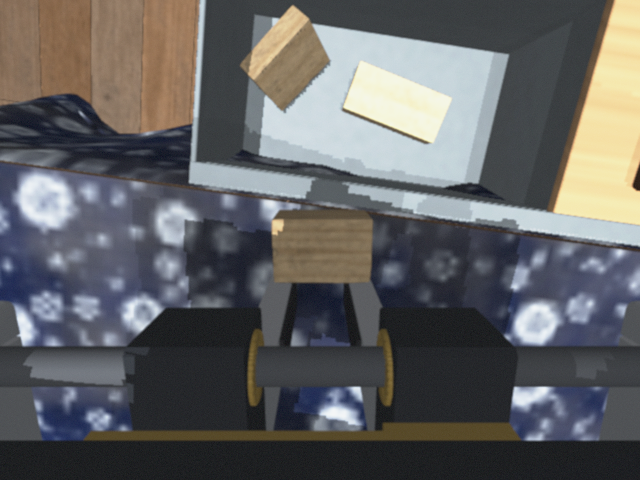

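Offcut_4 is flush on the rake at (320,245), right in front of the mouth.

Call:
move_arm --fingers '[190,190,190,190,190,190,190,190]' --translation '[[0,10,0],[0,21,0],[0,32,0],[0,43,0],[0,54,0],[0,65,0],[0,74,0],[0,74,0]]' --dr '[[0,0,0],[0,0,0],[0,0,0],[0,0,0],[0,0,0],[0,0,0],[0,0,0],[0,0,0]]'

```text
time: 14.22
ee_pos: [0.623, 0.0098, 0.0105]
eef_rot: [[0.001, 0.99, 0.14], [-0.0, 0.14, -0.99], [-1.0, 0.001, 0.0]]
ft_force: [0.4, -0.2, -0.3]
grip_width: 0.255
```

Run:
```python
from h import *
cv2.imwrite('pics/wrist11.png',snapshot('wrist')[:,:,::-1])
cv2.imwrite('pics/scene11.png',snapshot('scene')[:,:,::-1])
```

```text
(no output)
```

View pics/wrist11.png

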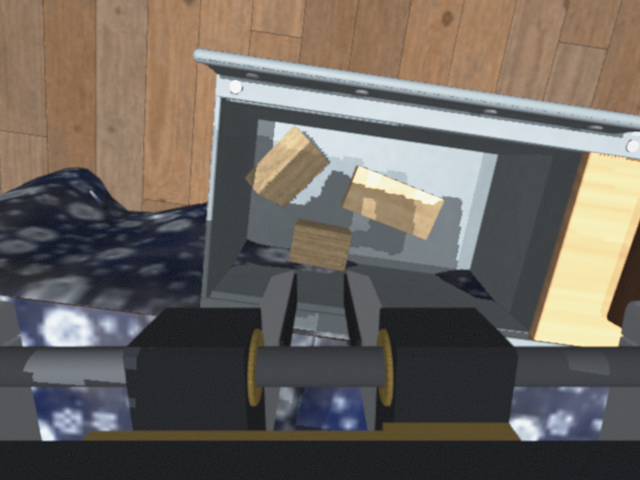

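View pics/scene11.png

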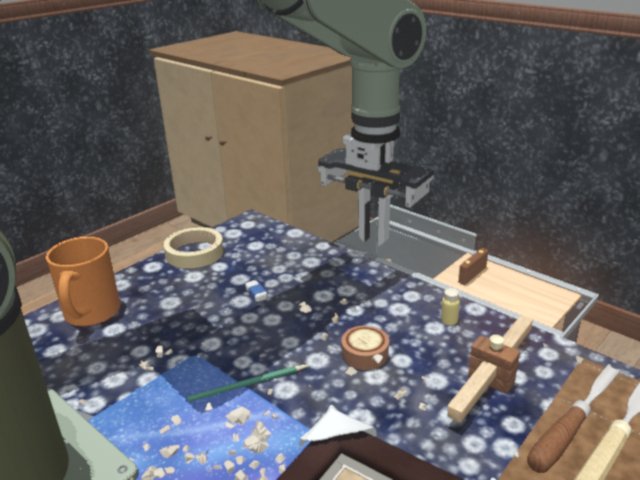

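All three offcuts are in the box, at wrist pixels (288,167), (393,200) and (320,243), and the table things haven't moved. Now round to the batten's right side to shut the lid.

Call:
move_arm --fingers '[190,255,255,255,255,255,255,255,255,255,255,255,255]' --translation '[[-50,0,0],[-85,2,20],[-85,3,55],[-85,4,95],[-85,4,135],[-85,4,175],[-85,4,205],[-85,4,212],[-85,4,212],[-85,4,212],[-45,4,212],[0,4,212],[0,4,212]]' --dr '[[-0.1,0,0],[-0.27,0,0],[-0.44,0,0],[-0.61,0,0],[-0.78,0,0],[-0.95,0,0],[-1.12,0,0],[-1.29,0,0],[-1.43,0,0],[-1.43,0,0],[-1.43,0,0],[-1.43,0,0],[-1.43,0,0]]'

```text
time: 15.95
ee_pos: [0.6512, -0.1974, 0.0055]
eef_rot: [[-0.01, 0.003, 1.0], [0.004, 1.0, -0.003], [-1.0, 0.004, -0.01]]
ft_force: [1.0, 0.6, 0.2]
grip_width: 0.002
```

Run:
```python
from h import *
cv2.imwrite('pics/wrist12.png',snapshot('wrist')[:,:,::-1])
cv2.imwrite('pics/scene12.png',snapshot('scene')[:,:,::-1])
```

```text
(no output)
```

View pics/wrist12.png

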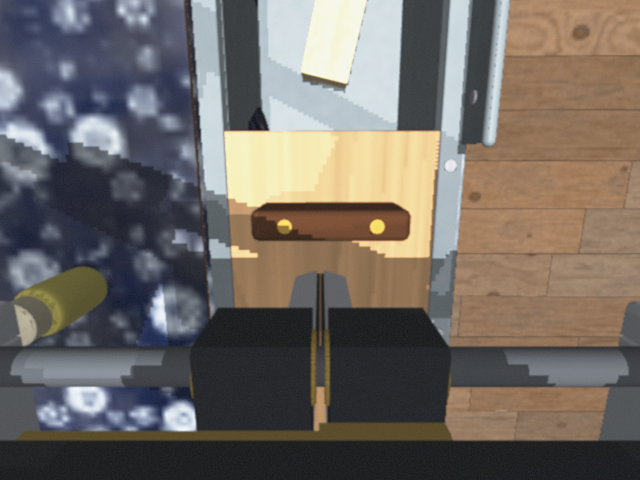

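View pics/scene12.png

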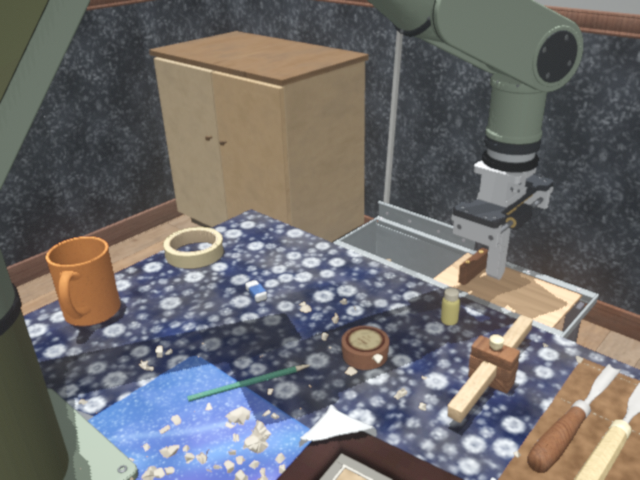

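The closed fingers are centred behind the batten's right side (batten at (330,222), fingers at column 320). I'll push it shut.

Call:
move_arm --fingers '[255,255,255,255,255,255,255,255,255,255,255,255,255,255,255,255,255]' --translation '[[0,8,1],[0,18,2],[0,29,2],[0,42,2],[0,56,2],[0,70,2],[0,84,2],[0,98,2],[0,112,2],[0,126,2],[0,140,2],[0,154,2],[0,168,2],[0,182,2],[0,194,2],[0,204,2],[0,210,2]]' --dr '[[0,0,0],[0,0,0],[0,0,0],[0,0,0],[0,0,0],[0,0,0],[0,0,0],[0,0,0],[0,0,0],[0,0,0],[0,0,0],[0,0,0],[0,0,0],[0,0,0],[0,0,0],[0,0,0],[0,0,0]]'

```text
time: 18.18
ee_pos: [0.6577, 0.0111, 0.0103]
eef_rot: [[-0.0, 0.001, 1.0], [0.0, 1.0, -0.001], [-1.0, 0.0, -0.0]]
ft_force: [1.8, -2.4, 2.1]
grip_width: 0.004
```

Call:
move_arm --fingers '[255,255,255,255]' --translation '[[0,2,0],[0,4,0],[0,6,0],[0,6,0]]' --dr '[[0,0,0],[0,0,0],[0,0,0],[0,0,0]]'

```text
time: 18.68
ee_pos: [0.6577, 0.013, 0.0104]
eef_rot: [[-0.001, 0.001, 1.0], [-0.005, 1.0, -0.001], [-1.0, -0.005, -0.001]]
ft_force: [1.1, -9.0, 1.2]
grip_width: 0.004
```

Call:
move_arm --fingers '[255,255,255]' --translation '[[0,2,0],[0,3,0],[0,3,0]]' --dr '[[0,0,0],[0,0,0],[0,0,0]]'

```text
time: 19.05
ee_pos: [0.6577, 0.013, 0.0104]
eef_rot: [[-0.001, 0.001, 1.0], [-0.009, 1.0, -0.001], [-1.0, -0.009, -0.001]]
ft_force: [0.1, -15.9, 1.2]
grip_width: 0.005
```

At the stop: the force rises and the TCP doesn't move. I'll back off, lift and check.

Call:
move_arm --fingers '[255,255,255,255,255,255,255,255]' --translation '[[0,-15,0],[-10,-25,0],[-60,-25,0],[-110,-25,-20],[-160,-20,-50],[-195,0,-80],[-195,0,-80],[-195,0,-80]]' --dr '[[0,0,0],[0,0,0],[0,0,0],[0,0,0],[0,0,0],[0,0,0],[0,0,0],[0,0,0]]'

```text
time: 20.05
ee_pos: [0.5777, 0.0197, 0.2049]
eef_rot: [[-0.001, 0.001, 1.0], [0.0, 1.0, -0.001], [-1.0, 0.0, -0.001]]
ft_force: [0.1, -0.2, 0.2]
grip_width: 0.009
```

Run:
```python
from h import *
cv2.imwrite('pics/wrist13.png',snapshot('wrist')[:,:,::-1])
cv2.imwrite('pics/scene13.png',snapshot('scene')[:,:,::-1])
```

```text
(no output)
```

View pics/wrist13.png

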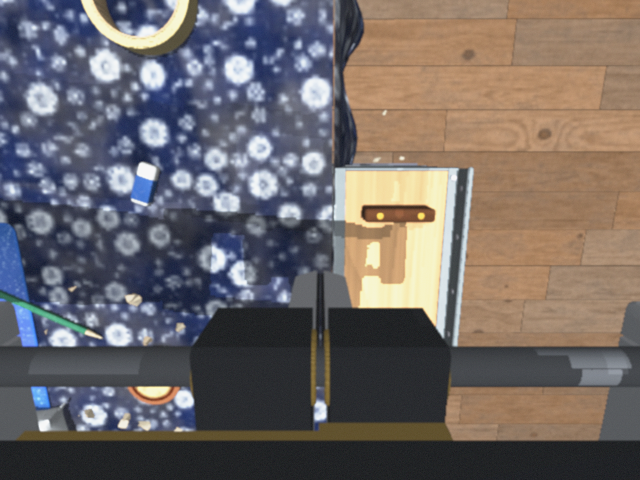

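View pics/scene13.png

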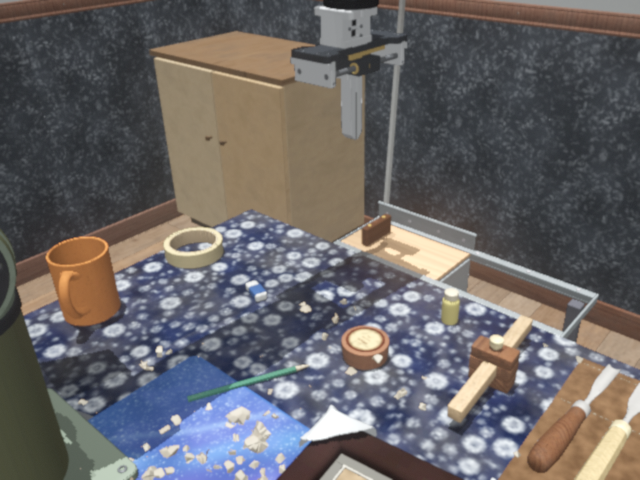

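The lid now covers the mouth right up to the left wall (row ~168 in the wrist view, batten at (398,214)). The eraser, tin, bottle and tape are at the same pixels as at the start, and no offcuts are left on the table. I'm handing the job in.

```bash
python3 -c "
from workcell import arm
print(arm.close_job())"
```

```text
the job is handed in; nothing more can be done
None
```

The job is done and handed in at about 20 s of the 72 s. I pushed the lid open to its stop, swept offcuts 1, 2 and 4 into the box with a two-finger rake, then pushed the lid shut to its stop.

**Lid:** It stood still at both stops while the force rose to about 12 N opening and 16 N shutting. The last pictures show it covering the mouth right up to the left wall.

**Offcuts:** All three were visible inside the box before I shut the lid, and none were left on the table.

**Other things:** The eraser, wax tin, tint bottle and masking tape look unmoved in the scene camera, with the bottle upright. I compared these by eye rather than re-measuring them.

**Disagreements:** The wrist and scene cameras placed things 2–5 mm apart, and about 9 mm for offcut 4 because I misjudged one of its corners in the scene view. I looked again with the wrist camera before sweeping it. No check failed.

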